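# Slide the gluing caul under the clamp bar

### The job

With the fingertips only, push the flat cork-faced wooden caul (the thin plate lying on the bench in front of the clamping jig) across the bench and under the jig's low bar, between its two posts, until its far end sits flat and square against the stop block behind the bar. Keep it flat on the bench all the way: do not pinch, lift or tip it. Leave the other things on the bench where they are, and finish with the hand clear.

Things in the scene. Friction and masses are not known exactly. Their poses are not given: they have to be found in the camera images.
- caul: the loose caul: flat maple plate 140 long (own x) x 96 wide (own y) x 14 thick with a tan cork face on top, 0.1 to 0.2 kg, flat on the bench on the robot's side of the jig. Origin: centre of its underside; own z up; its own +x end goes under the bar first. Pushed on an edge it slides easily and may turn.
- jig: clamping jig fixed to the level bench (z = 0). Origin on the bench below mid-bar; own +x points away from the robot, the way the caul goes in; z up. Its bar rests on two wooden posts, each 45 deep (x) x 40 wide x 19 tall, centred at y = +-80: the opening between them is 120 wide. With the caul home, the caul's origin is at jig x = -5 and its near end sticks out to x = -75.
- jig_bar (a point): centre of the bar's underside, above the jig's origin, 19 above the bench (5 over the caul's top). Level aluminium bar 30 deep (jig x) x 200 long (jig y) x 22 tall, top at 41; two round black knobs 30 across at y = +-80 on top reach up to 64.
- jig_stop (a point): the middle of the stop block's near face, at jig x = +65, y = 0, 7 above the bench. The wooden block, fixed, is 24 deep x 110 wide x 26 tall, its near face square to the jig's x.
- glue: bystander, to be left alone: standing glue bottle, 56 across, 150 tall; origin at the centre of its underside.
- jar: bystander, to be left alone: standing glass jar with steel lid, 54 across, 70 tall; origin at the centre of its underside.
- offcut: bystander, to be left alone: light wooden offcut block 75 x 45 x 32 tall; origin at the centre of its underside.
- sander: bystander, to be left alone: cork sanding block with a wooden grip, 110 x 62 x 40 tall; origin at the centre of its underside.
- chisel: bystander, to be left alone: lying chisel 240 long (own x from handle to blade), 26 wide, 24 tall; origin on the bench below the joint of handle and blade.
- camclamp: bystander, to be left alone: lying wooden cam clamp: steel bar 200 long along own x, two wooden jaws reaching 100 to own +y, 26 tall; origin on the bench below the middle of the bar.
There are look-alikes about, which are no part of the job. Leave any pink look-alike of the caul alone.

How it is judged:
By the outcome, as a careful person would: the job done as asked, in the order asked, and still so for the second after the job is handed in, with the robot touching nothing.
It also fails if it takes over 61 s, if anything falls off the work surface, if the arm or the gripper's body presses on something with over 40 N, if the wrist force passes 120 N, or if a joint passes its speed limit or range.

### The arm

A 7-joint arm with a two-finger parallel gripper is mounted at the origin on the work surface. World frame = base frame: x ahead of the robot, y to its left, z up, the work surface at z = 0. Lengths are in m, angles in rad, forces in N, time in s.
With the tool pointing down it reaches from about 0.375 to 0.925 m from the base axis. Payload 3.1 kg.
Tool frame: the origin (TCP) lies at the very end of the fingers, on their centre line; the grasp point (between the pads) lies 19 mm behind it; z points along the fingers, y is the line along which they close (so a half turn about z gives the same grasp; the last joint's range is limited). The gripper opens to 85 mm and grips with 20 to 120 N. Pads are 22 mm wide; open, the fingers measure 114 mm over their backs; the gripper's body (76 mm by 85 mm) begins 54 mm behind the grasp point. The pads swing forward as they close: fully open they stand 13 mm farther back than shut.
Start: joints at [-1.393, 0.383, 0.044, 1.598, -0.018, 1.161, -0.05], TCP at [0.177, 0.625, 0.231] pointing down, gripper open.
Joint ranges: [-2.61, 2.61], [-0.41, 2.15], [-1.48, 1.57], [0, 2.5], [-1.57, 4.71], [0.05, 1.97], [-2.85, 2.85]. Speed limits (rad/s): [2.79, 2.79, 3.14, 3.14, 3.14, 3.14, 3.14].

### API

Orientations are given as [roll, pitch, yaw] about the fixed x, y, z axes, in that order (R = Rz(yaw) Ry(pitch) Rx(roll)).
In Python, from rig import get_obs, read_camera, camera_params, ctrl, outline_of, landmark_of gives the robot as it stands.
- The arm moves only by the tool arm_command, never from a script. Its argument "deltas" is text: rows parted by semicolons, each of 4 numbers parted by spaces: the shift along the world's x, y, z in cm, then the turn about the world's z in degrees. A call has 1 to 5 rows; each row shifts and turns the commanded pose from where the row before left it; what a row does not reach is not made up. A row lasts 1/10 s, in which the tool goes at most 50 mm and 8.59 degrees, less where a joint would pass 70% of its speed; a pose out of reach is approached as far as the arm can. A call is refused whole if a number of a shift passes 5 or a number of a turn 8.59, either way. A call with a gripper value outside its range is refused whole. "jaw" is the closure, from -1 (fully open) to 1 (shut), so that 0 is half open, set as the call begins (left out, the last holds). The fingers move at their own pace and stop on an object; "squeeze" is the grip in N (left out, the last holds). Time passes only in rows, so rows that do not move let the fingers close. It gives the time, the measured TCP pose, the force, the opening and the grip force at its end, in the units of the state.
- get_obs(): the state, without advancing time (a new reading comes with each control period).
- read_camera(name): name is "side" or "top" or "wrist"; returns the picture (384x512x3 uint8, red, green, blue); there is no depth.
- camera_params(name): a dict with "fx", "fy", "cx", "cy" (pixels), "view" (4x4, takes a point from world to camera coordinates). Camera axes: x right, y down, z forward; pixel columns grow to the right and rows downward; lengths in m; the calibration is good to about 2 mm. A picture is of the moment at which its call begins: read the wrist's pose just before it. camera_params takes no time and is no camera call; for the wrist camera it gives the pose at the moment of the call.
- ctrl.close_job(): hands the job in; it is judged then, once.
Trained networks look in the newest picture that a camera, given by its name, has taken for a name from the list of things; names that differ only in an ending like _2 or _b are one class to them, and where a whole thing is asked for, a point or a joint stands for the part that bears it (a point fixed in the world has none). Each returns a list of dicts, best first, with "confidence" (0 to 1); they miss things now and then, are a little off and sometimes report something else, mostly with a low value. They report only what shows in the picture. A call takes as long as a camera call. They do not tell look-alikes from the thing itself.
- outline_of(camera, name): "mask" (384x512 bool, what is visible of it).
- landmark_of(camera, name): "at" ([x, y, z] in m, in world coordinates, good to about 4 mm: a listed point, or the origin of a listed thing).
The state is a dict: "time": time; "joints": joint angles; "joint_vel": joint speeds; "joint_torque": joint torques, N m; "eef_pos": TCP position; "tcp_rot": TCP orientation; "contact_force": force on the tool from outside, world axes, zero at the start; "wrist_torque": the same for the moment, N m; "opening": opening from 0.0 (shut) to 1.0 (fully open); "gripper_force": force on a finger pad.
Only numpy, scipy, OpenCV 4.12 (cv2) and the standard library are available. Lean on these libraries where they do the work, as an engineer would, in place of code of your own. Each camera call takes 0.05 s, during which the arm holds its last target. There are 200 camera calls.

## Working session

There is one attempt and no reset: what is moved stays moved. The work goes in short steps, Python scripts to look and compute and a tool call to move; the robot and the scene stay as the last step left them, time stands still between calls to the robot, and variables do not carry over. Pictures are saved under pics/ and viewed, at most 10 in all, crops included, and the job is handed in when it is done.

Besides the shell and the picture viewer there is one more tool, called after "Call:" as a command line: name --argument value ..., lists and objects as JSON in quotes. arm_command: Moves the arm, as the interface text tells. Its arguments: {"type":"object","properties":{"deltas":{"type":"string"},"jaw":{"type":"number"},"squeeze":{"type":"number"}},"required":["deltas"]}

```bash
mkdir -p pics
cat > h.py <<'E'
from rig import *
import numpy as np, cv2
def ray(cam,u,v,z):
    p=camera_params(cam); V=np.array(p["view"]); R=V[:3,:3]; t=V[:3,3]
    d=R.T@np.array([(u-p["cx"])/p["fx"],(v-p["cy"])/p["fy"],1]); c=-R.T@t
    return c+d*(z-c[2])/d[2]
def proj(cam,P):
    p=camera_params(cam); V=np.array(p["view"]); q=V[:3,:3]@np.array(P)+V[:3,3]
    return np.array([p["fx"]*q[0]/q[2]+p["cx"],p["fy"]*q[1]/q[2]+p["cy"]])
def snap(cam,f):
    im=read_camera(cam); cv2.imwrite(f,im[:,:,::-1]); return im
E
python3 - <<'E'
from h import *
a=snap("top","pics/top0.png"); b=snap("side","pics/side0.png")
for cam in("top","side"):
    for n in("caul","jig","jig_bar","jig_stop"):
        print(cam,n,[(np.round(d["at"],3).tolist(),round(d["confidence"],2),proj(cam,d["at"]).round().tolist()) for d in landmark_of(cam,n)])
for n in("glue","jar","offcut","sander","chisel","camclamp"):
    print(n,[(np.round(d["at"],3).tolist(),round(d["confidence"],2)) for d in landmark_of("top",n)])
for d in outline_of("top","caul"):
    m=d["mask"].astype(np.uint8); c=max(cv2.findContours(m,0,2)[0],key=cv2.contourArea)
    bx=cv2.boxPoints(cv2.minAreaRect(c)); print(d["confidence"],m.sum(),[ray("top",*q,.014).round(4)[:2].tolist() for q in bx],bx.round().tolist())
print(get_obs()["time"],get_obs()["eef_pos"],get_obs()["tcp_rot"])
E
```

```text
top caul [([0.34, -0.04, -0.002], 0.78, [278.0, 278.0]), ([0.342, 0.175, -0.0], 0.72, [201.0, 279.0])]
top jig [([0.692, 0.032, 0.0], 0.86, [250.0, 156.0]), ([0.754, 0.016, 0.009], 0.68, [255.0, 135.0])]
top jig_bar [([0.692, 0.031, 0.019], 0.98, [250.0, 154.0])]
top jig_stop [([0.756, 0.016, 0.007], 0.61, [255.0, 135.0]), ([0.533, -0.009, 0.002], 0.41, [266.0, 210.0])]
side caul [([0.344, 0.177, 0.001], 0.91, [169.0, 203.0]), ([0.529, -0.01, 0.001], 0.78, [244.0, 207.0]), ([0.34, -0.044, -0.002], 0.72, [204.0, 238.0])]
side jig [([0.695, 0.03, -0.0], 0.6, [272.0, 184.0]), ([0.691, 0.032, 0.019], 0.18, [271.0, 180.0])]
side jig_bar [([0.689, 0.032, 0.018], 0.74, [271.0, 181.0])]
side jig_stop [([0.752, 0.017, 0.008], 0.93, [286.0, 178.0])]
glue [([0.778, 0.201, 0.001], 0.68)]
jar [([0.642, -0.143, 0.003], 0.83)]
offcut [([0.619, 0.322, -0.0], 0.93)]
sander [([0.517, -0.216, 0.001], 0.62), ([0.689, 0.03, 0.004], 0.45)]
chisel [([0.583, 0.432, 0.003], 0.89)]
camclamp []
0.74 1838 [[0.3537, 0.0491], [0.423, -0.0213], [0.321, -0.122], [0.2537, -0.0516]] [[246.0, 274.0], [271.0, 248.0], [309.0, 285.0], [284.0, 310.0]]
0.73 1675 [[0.4635, 0.0475], [0.604, 0.0344], [0.5942, -0.0624], [0.454, -0.0473]] [[246.0, 234.0], [250.0, 185.0], [284.0, 187.0], [280.0, 237.0]]
0.62 1819 [[0.3268, 0.2582], [0.4181, 0.2187], [0.3591, 0.0886], [0.2694, 0.1294]] [[170.0, 285.0], [184.0, 252.0], [232.0, 272.0], [217.0, 306.0]]
0.85 [0.17696497 0.62543666 0.2312725 ] [-3.14157467e+00 -3.31819419e-05  2.86585212e+00]
```

View pics/top0.png

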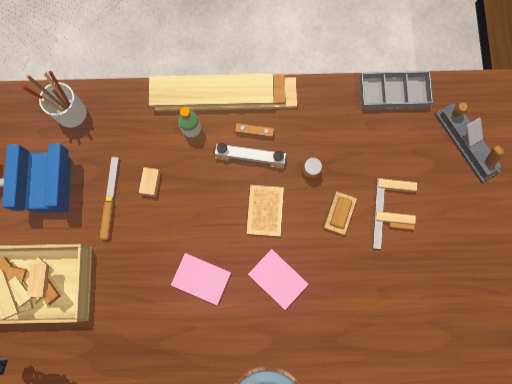

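View pics/side0.png

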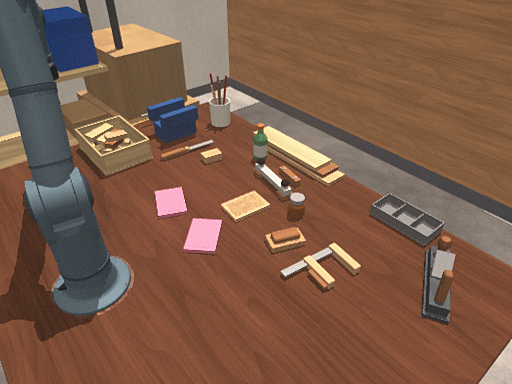

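Three plates match the caul's shape. Two are pink, at (201,279) and (278,278) in the top picture, and one is tan cork at (266,210). The tan one, lying just in front of the jig (bar 222..284, about 153; stop at 255,131), fits the description. I'll confirm that in a crop.

Run:
```python
from h import *
im=cv2.imread("pics/top0.png")[110:260,190:370]; cv2.imwrite("pics/crop0.png",cv2.resize(im,None,fx=4,fy=4,interpolation=cv2.INTER_CUBIC))
```

```text
(no output)
```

View pics/crop0.png

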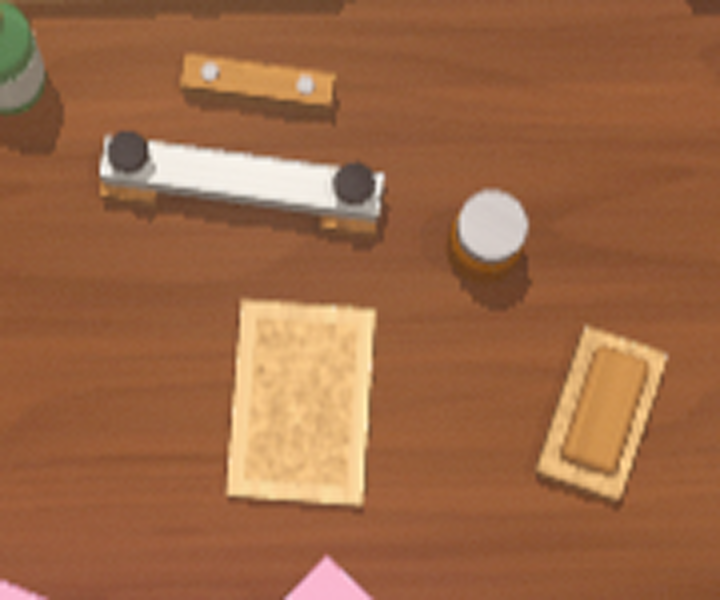

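Call:
arm_command --deltas "2.1 -4.2 0.5 -4.7;2.1 -4.2 0.5 -4.7;2.1 -4.2 0.5 -4.7;2.1 -4.2 0.5 -4.7;2.1 -4.2 0.5 -4.7"

```text
time: 1.35
eef_pos: [0.2828, 0.4137, 0.2567]
tcp_rot: [3.141, -0.0, 2.452]
contact_force: [-0.3, -0.5, 0.7]
opening: 1.004
gripper_force: 0.0
```

Call:
arm_command --deltas "2.1 -4.2 0.5 -4.7;2.1 -4.2 0.5 -4.7;2.1 -4.2 0.5 -4.7;2.1 -4.2 0.5 -4.7;2.1 -4.2 0.5 -4.7"

```text
time: 1.85
eef_pos: [0.3876, 0.2036, 0.2819]
tcp_rot: [3.14, -0.001, 2.042]
contact_force: [1.0, 1.0, -0.1]
opening: 0.998
gripper_force: 0.0
```

Call:
arm_command --deltas "2.1 -4.2 0 -4.7;2.1 -4.2 0 -4.7;2.1 -4.2 0 -4.7;2.1 -4.2 0 -4.7;0 0 0 0"

```text
time: 2.35
eef_pos: [0.4733, 0.0295, 0.2823]
tcp_rot: [3.139, 0.003, 1.703]
contact_force: [-0.7, -0.2, -0.2]
opening: 0.997
gripper_force: 0.0
```

The crop shows the tan plate with a wooden rim and cork face (crop 230–375, 300–505), so it is the caul. The pink ones are the look-alikes. Next, a look from the wrist camera.

```bash
cat > meas.py <<'E'
from h import *
def edges(cam,name="caul",z=.014):
    for d in outline_of(cam,name):
        m=d["mask"].astype(np.uint8); c=max(cv2.findContours(m,0,cv2.CHAIN_APPROX_NONE)[0],key=cv2.contourArea)
        w=np.float32([ray(cam,*q[0],z)[:2] for q in c])
        r=cv2.minAreaRect(w); print(cam,name,round(d["confidence"],2),"centre",np.round(r[0],4),"size",np.round(r[1],4),"ang",round(r[2],2),"corners",cv2.boxPoints(r).round(3).tolist())
def lms(cam,*names):
    for n in names: print(cam,n,[(np.round(d["at"],4).tolist(),round(d["confidence"],2)) for d in landmark_of(cam,n)])
E
python3 - <<'E'
from meas import *
snap("wrist","pics/w0.png")
edges("wrist"); edges("wrist","jig_bar",.041); lms("wrist","caul","jig","jig_bar","jig_stop")
E
```

```text
wrist caul 0.97 centre [0.5294 0.0016] size [0.0976 0.1404] ang 85.32 corners [[0.4560000002384186, -0.04100000113248825], [0.5950000286102295, -0.05299999937415123], [0.6029999852180481, 0.04500000178813934], [0.46299999952316284, 0.0560000017285347]]
wrist caul 0.79 centre [0.3421 0.1796] size [0.1391 0.0981] ang 67.3 corners [[0.27000001072883606, 0.1340000033378601], [0.36000001430511475, 0.09700000286102295], [0.414000004529953, 0.22499999403953552], [0.3240000009536743, 0.2630000114440918]]
wrist caul 0.75 centre [ 0.3395 -0.0304] size [0.1431 0.0956] ang 45.27 corners [[0.2549999952316284, -0.04800000041723251], [0.3230000138282776, -0.11500000208616257], [0.42399999499320984, -0.013000000268220901], [0.35600000619888306, 0.05400000140070915]]
wrist jig_bar 0.62 centre [0.6795 0.0433] size [0.1994 0.0706] ang 80.9 corners [[0.6290000081062317, -0.05000000074505806], [0.6990000009536743, -0.061000000685453415], [0.7300000190734863, 0.13600000739097595], [0.6600000262260437, 0.1469999998807907]]
wrist caul [([0.3449, 0.1694, -0.0045], 0.89), ([0.5284, -0.0036, -0.0005], 0.82), ([0.3381, -0.0406, -0.0026], 0.62), ([0.6948, 0.0264, 0.0183], 0.61)]
wrist jig [([0.6934, 0.0335, -0.0009], 0.77)]
wrist jig_bar [([0.6977, 0.0277, 0.0191], 0.7)]
wrist jig_stop [([0.753, 0.023, 0.0052], 0.86)]
```

View pics/w0.png

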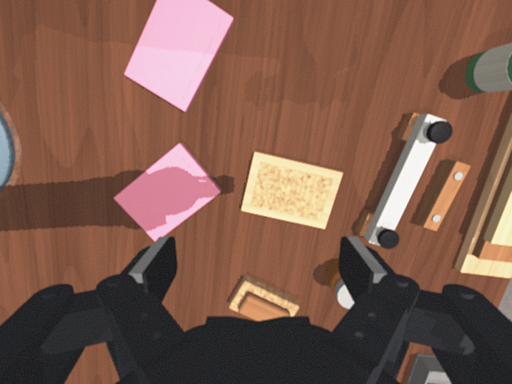

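Call:
arm_command --deltas "1.6 -3.9 0 -4.2;1.6 -3.9 0 -4.2;1.7 -3.9 0 -4.2;0 0 -4 0;0 0 -4 0" --jaw 0

```text
time: 3.2
eef_pos: [0.522, -0.0802, 0.2018]
tcp_rot: [3.137, -0.0, 1.497]
contact_force: [-0.6, 0.8, -0.3]
opening: 0.498
gripper_force: 0.0
```

Call:
arm_command --deltas "0 0 -4.5 0;0 0 -4.5 0;0 0 -4 0;0 0 -2 0;0 0 0 0"

```text
time: 3.7
eef_pos: [0.5166, -0.0776, 0.0478]
tcp_rot: [-3.133, 0.0, 1.5]
contact_force: [-0.5, 0.7, 0.9]
opening: 0.5
gripper_force: 0.0
```

Run:
```python
from meas import *
snap("wrist","pics/w1.png"); snap("side","pics/s1.png")
im=cv2.imread("pics/s1.png")[150:260,180:330]; cv2.imwrite("pics/s1c.png",cv2.resize(im,None,fx=5,fy=5,interpolation=cv2.INTER_CUBIC))
print({k:np.round(v,3) for k,v in get_obs().items()})
```

```text
{'time': np.float64(3.8), 'joints': array([-0.483,  0.47 ,  0.656,  2.048, -0.415,  0.755,  0.357]), 'joint_vel': array([-0.004, -0.032,  0.025, -0.024, -0.   , -0.004,  0.003]), 'joint_torque': array([-2.8000e-02, -3.1740e+01,  6.8340e+00, -1.6237e+01,  0.0000e+00,
        7.4000e-02,  5.0000e-03]), 'eef_pos': array([ 0.52 , -0.079,  0.051]), 'tcp_rot': array([-3.141, -0.   ,  1.499]), 'contact_force': array([-0.475, -0.568,  1.14 ]), 'wrist_torque': array([ 0.069, -0.027,  0.001]), 'gripper_force': np.float64(0.0), 'opening': np.float64(0.5)}
```

View pics/s1c.png

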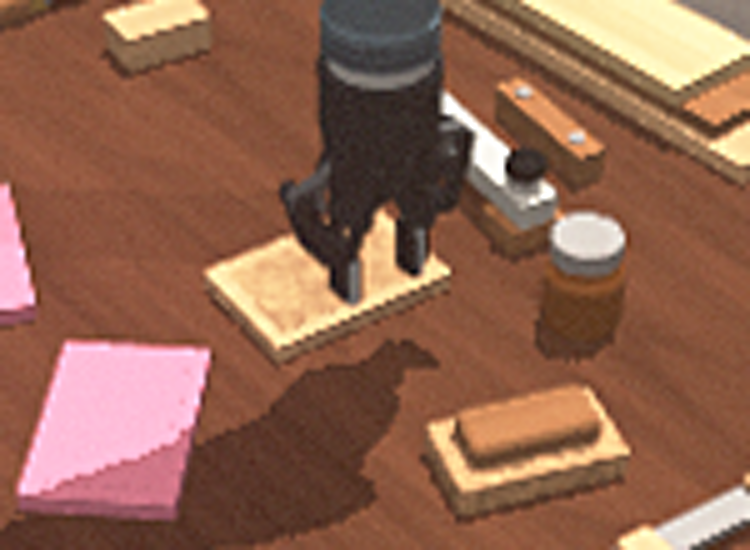

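The picture shows both fingertips hovering beside the caul, clear of jar and sander. I'll shift out slightly and touch down.

Call:
arm_command --deltas "0 -1.2 0 -1;0 0 -2 0;0 0 -1.5 0;0 0 0 0;0 0 0 0"

```text
time: 4.3
eef_pos: [0.5201, -0.0917, 0.0166]
tcp_rot: [3.141, -0.0, 1.48]
contact_force: [-0.4, 0.1, 0.0]
opening: 0.5
gripper_force: 0.0
```

Call:
arm_command --deltas "0 0 -0.4 0;0 0 0 0;0 0 0 0"

```text
time: 4.6
eef_pos: [0.5202, -0.0915, 0.0125]
tcp_rot: [3.141, -0.0, 1.48]
contact_force: [-0.0, -0.2, -1.2]
opening: 0.494
gripper_force: 0.0
```

Call:
arm_command --deltas "0 0 -0.3 0;0 0 0 0;0 0 0 0"

```text
time: 4.9
eef_pos: [0.5199, -0.0915, 0.0092]
tcp_rot: [-3.141, -0.0, 1.48]
contact_force: [-0.4, 0.2, 1.2]
opening: 0.5
gripper_force: 0.0
```

Run:
```python
from meas import *
snap("wrist","pics/w2.png"); snap("side","pics/s2.png")
im=cv2.imread("pics/s2.png")[165:245,200:310]; cv2.imwrite("pics/s2c.png",cv2.resize(im,None,fx=7,fy=7,interpolation=cv2.INTER_CUBIC))
for z in(0,.005,.01,.015):print(z,(proj("side",[.52,-.091,z])-[200,165])*7)
```

```text
0 [403.33301788 390.15384088]
0.005 [403.41450745 382.11165301]
0.01 [403.49638568 374.03110785]
0.015 [403.57865537 365.91193033]
```

View pics/s2c.png

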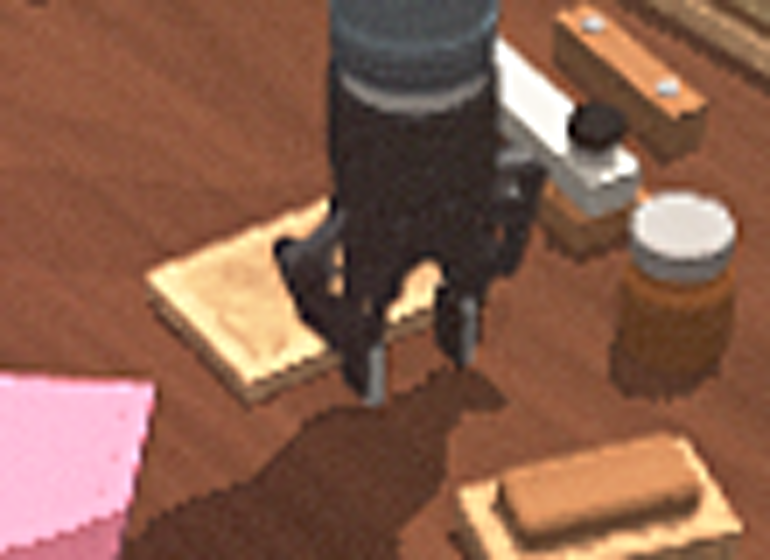

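Call:
arm_command --deltas "0 0 -0.4 0;0 0 0 0;0 0 0 0"

```text
time: 5.3
eef_pos: [0.5198, -0.0915, 0.005]
tcp_rot: [-3.141, 0.0, 1.48]
contact_force: [0.2, -0.2, 1.0]
opening: 0.5
gripper_force: 0.0
```

Call:
arm_command --deltas "0 0 -0.3 0;0 0 0 0;0 0 0 0"

```text
time: 5.6
eef_pos: [0.5199, -0.0916, 0.0021]
tcp_rot: [-3.141, 0.0, 1.48]
contact_force: [0.2, 0.8, 0.1]
opening: 0.503
gripper_force: 0.0
```

Call:
arm_command --deltas "0.2 1 0 0;0.2 1 0 0;0 0.8 0 0;0 0.5 0 -0.5;0.1 0.5 0 -0.5"

```text
time: 6.1
eef_pos: [0.5247, -0.0532, 0.0023]
tcp_rot: [-3.141, 0.0, 1.463]
contact_force: [-0.5, -0.5, 0.5]
opening: 0.497
gripper_force: 0.6
```

Call:
arm_command --deltas "0.1 0.7 0 -0.8;0.1 0.7 0 -0.8;0.1 0.7 0 -0.8;0.1 0.7 0 -0.5;0 0 0 0"

```text
time: 6.6
eef_pos: [0.5294, -0.0235, 0.0022]
tcp_rot: [-3.142, -0.001, 1.414]
contact_force: [-0.1, 0.6, 0.2]
opening: 0.498
gripper_force: 0.0
```

Run:
```python
from meas import *
read_camera("wrist");edges("wrist");lms("wrist","caul"); read_camera("top");edges("top")
```

```text
wrist caul 0.69 centre [ 0.4032 -0.0341] size [0.0862 0.041 ] ang 66.8 corners [[0.367000013589859, -0.06599999964237213], [0.4050000011920929, -0.0820000022649765], [0.4390000104904175, -0.003000000026077032], [0.4009999930858612, 0.014000000432133675]]
wrist caul 0.61 centre [0.54   0.0346] size [0.095  0.1394] ang 80.99 corners [[0.46399998664855957, -0.0010000000474974513], [0.6010000109672546, -0.023000000044703484], [0.6159999966621399, 0.07100000232458115], [0.4790000021457672, 0.09200000017881393]]
wrist caul 0.6 centre [ 0.6519 -0.0456] size [0.0205 0.0508] ang 4.94 corners [[0.6399999856948853, -0.020999999716877937], [0.6439999938011169, -0.07199999690055847], [0.6639999747276306, -0.07000000029802322], [0.6600000262260437, -0.01899999938905239]]
wrist caul [([0.5412, 0.0394, 0.0021], 0.78)]
top caul 0.85 centre [ 0.3362 -0.0375] size [0.1414 0.0979] ang 45.38 corners [[0.25200000405311584, -0.05299999937415123], [0.32100000977516174, -0.12200000137090683], [0.42100000381469727, -0.02199999988079071], [0.35100001096725464, 0.04699999839067459]]
top caul 0.7 centre [0.3584 0.2087] size [0.0674 0.0985] ang 63.46 corners [[0.29899999499320984, 0.20100000500679016], [0.3869999945163727, 0.15700000524520874], [0.4169999957084656, 0.21699999272823334], [0.32899999618530273, 0.26100000739097595]]
top caul 0.65 centre [0.5588 0.0602] size [0.0426 0.1057] ang 80.5 corners [[0.503000020980835, 0.04800000041723251], [0.6069999933242798, 0.029999999329447746], [0.6140000224113464, 0.0729999989271164], [0.5099999904632568, 0.09000000357627869]]
top caul 0.33 centre [0.793  0.2097] size [0.0996 0.0545] ang 17.59 corners [[0.7369999885559082, 0.22100000083446503], [0.7540000081062317, 0.16899999976158142], [0.8489999771118164, 0.19900000095367432], [0.8320000171661377, 0.25099998712539673]]
```

Call:
arm_command --deltas "0.1 0.6 0 0;0.1 0.6 0 -0.2;0.1 0.5 0 -0.2;0.1 0.3 0 0;0 0.2 0 0"

```text
time: 7.35
eef_pos: [0.5333, -0.003, 0.0023]
tcp_rot: [3.141, -0.0, 1.406]
contact_force: [0.3, -0.5, -0.1]
opening: 0.502
gripper_force: 0.5
```

Call:
arm_command --deltas "0 0 0 0;-0.2 -1.5 0 0;-0.2 -1.5 1 0;-2 0 4 0;-4 0 4 0"

```text
time: 7.85
eef_pos: [0.4752, -0.0368, 0.0893]
tcp_rot: [3.139, 0.002, 1.401]
contact_force: [-0.0, 1.3, 2.1]
opening: 0.499
gripper_force: 0.0
```

Call:
arm_command --deltas "-4 0.5 2 8.5;-4 0.5 3 8.5;-3 1 3 8.5;0 1 3 8.5;0 2 3 8.5"

```text
time: 8.35
eef_pos: [0.3627, 0.014, 0.2278]
tcp_rot: [3.14, -0.004, 2.145]
contact_force: [0.6, 1.2, -0.1]
opening: 0.499
gripper_force: 0.0
```

Call:
arm_command --deltas "0 2 0 8.5;0 2 0 8.5;0 2 0 8.5;0 0 0 8.5;0 0 0 8.5"

```text
time: 8.85
eef_pos: [0.3643, 0.0749, 0.2268]
tcp_rot: [3.142, -0.001, 2.89]
contact_force: [0.2, -0.2, -0.3]
opening: 0.498
gripper_force: 0.0
```

Run:
```python
from meas import *
for c in("wrist","top"):
    im=snap(c,f"pics/{c}3.png");edges(c);lms(c,"caul","jig","jig_bar","jig_stop")
print(get_obs()["eef_pos"],get_obs()["tcp_rot"],get_obs()["joints"])
```

```text
wrist caul 0.93 centre [0.3458 0.1744] size [0.1429 0.0976] ang 65.53 corners [[0.2720000147819519, 0.12999999523162842], [0.3610000014305115, 0.08900000154972076], [0.41999998688697815, 0.21899999678134918], [0.3310000002384186, 0.25999999046325684]]
wrist caul 0.88 centre [0.5331 0.0569] size [0.0965 0.1317] ang 81.25 corners [[0.460999995470047, 0.01899999938905239], [0.5910000205039978, -0.0010000000474974513], [0.6060000061988831, 0.0949999988079071], [0.4749999940395355, 0.11500000208616257]]
wrist caul 0.58 centre [ 0.3383 -0.0366] size [0.1399 0.0991] ang 44.83 corners [[0.2540000081062317, -0.050999999046325684], [0.3240000009536743, -0.12099999934434891], [0.4230000078678131, -0.02199999988079071], [0.3529999852180481, 0.04800000041723251]]
wrist caul [([0.5439, 0.0578, 0.0003], 0.91), ([0.3436, 0.1726, -0.0027], 0.59), ([0.3417, -0.0422, -0.0017], 0.56)]
wrist jig []
wrist jig_bar []
wrist jig_stop []
top caul 0.97 centre [0.5419 0.0567] size [0.0959 0.142 ] ang 80.42 corners [[0.46399998664855957, 0.020999999716877937], [0.6039999723434448, -0.0020000000949949026], [0.620
[... 526 characters left out ...]
00000208616257], [0.3569999933242798, 0.04500000178813934]]
top caul 0.52 centre [ 0.5147 -0.2171] size [0.0617 0.1124] ang 69.1 corners [[0.45100000500679016, -0.22599999606609344], [0.5559999942779541, -0.26600000262260437], [0.578000009059906, -0.20800000429153442], [0.4729999899864197, -0.1679999977350235]]
top caul [([0.3429, 0.1747, 0.0017], 0.69), ([0.3405, -0.0364, 0.0004], 0.65), ([0.544, 0.0506, 0.0016], 0.56)]
top jig [([0.6896, 0.032, 0.0014], 0.75)]
top jig_bar []
top jig_stop [([0.7534, 0.0159, 0.007], 0.64)]
[0.36453069 0.07631073 0.22702943] [-3.14126260e+00 -1.18047315e-04  2.88519745e+00] [-1.15792006 -0.29520537  0.7392182   2.24197687  0.2186181   1.13033514
  0.77923302]
```

View pics/wrist3.png

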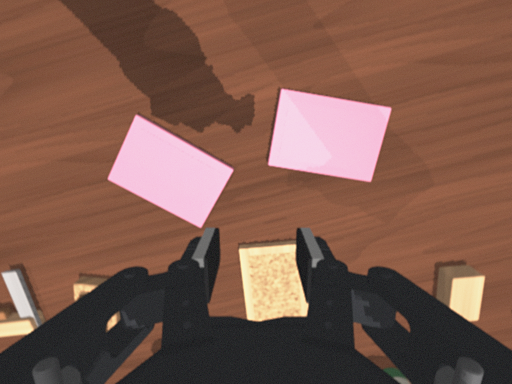

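The wrist camera now faces the robot. The caul (240–310, 240–320) lies clear of both pink plates, whose nearest corners sit well behind its near end. I'll refine the jig pose from the first top picture.

Run:
```python
from h import *
im=cv2.imread("pics/top0.png"); h=cv2.cvtColor(im,cv2.COLOR_BGR2HSV)
def fit(m,z,roi):
    M=np.zeros(m.shape,np.uint8);y0,y1,x0,x1=roi;M[y0:y1,x0:x1]=m[y0:y1,x0:x1]
    c=max(cv2.findContours(M,0,cv2.CHAIN_APPROX_NONE)[0],key=cv2.contourArea)
    r=cv2.minAreaRect(np.float32([ray("top",*q[0],z)[:2] for q in c]));print(np.round(r[0],4),np.round(r[1],4),r[2])
    v,u=np.nonzero(M); P=np.float32([ray("top",a,b,z)[:2] for a,b in zip(u,v)]); e,V=np.linalg.eigh(np.cov(P.T)); d=V[:,1]; print("pca",P.mean(0),np.degrees(np.arctan2(d[0],d[1])))
fit((h[...,1]<60)&(h[...,2]>170),.041,(135,172,210,295))
fit((h[...,1]>90)&(h[...,2]>150),.026,(121,139,232,276))
```

```text
[0.6898 0.0325] [0.1376 0.0315] 80.53180694580078
pca [0.6889912  0.03125346] 9.712227785667434
[0.7655 0.0176] [0.1125 0.027 ] 81.1386947631836
pca [0.76309615 0.02507839] 1.5216791119683521
```

Call:
arm_command --deltas "4 -0.2 0 5.2;3.9 -0.2 -3 0;0 0 -4.5 0;0 0 -4.5 0;0 0 -4 0"

```text
time: 9.95
eef_pos: [0.4423, 0.0728, 0.0656]
tcp_rot: [-3.139, -0.001, 2.977]
contact_force: [-0.6, 1.3, 0.7]
opening: 0.502
gripper_force: 0.0
```

Call:
arm_command --deltas "0 0 -3 0;0 0 -2 0;0 0 -1 0;0 0 0 0;0 0 0 0"

```text
time: 10.45
eef_pos: [0.4431, 0.0729, 0.0085]
tcp_rot: [3.141, -0.0, 2.977]
contact_force: [-0.3, -0.6, -1.0]
opening: 0.499
gripper_force: 0.0
```

Call:
arm_command --deltas "0 0 -0.6 0;0.8 -0.13 0 0;0.7 -0.12 0 0;0.5 -0.08 0 0;0.7 -0.12 0 0"

```text
time: 10.95
eef_pos: [0.4692, 0.0684, 0.0019]
tcp_rot: [3.141, -0.003, 2.977]
contact_force: [-1.8, 0.1, -0.0]
opening: 0.506
gripper_force: 0.8
```

Call:
arm_command --deltas "0.8 -0.13 0 0;0.8 -0.13 0 0;0.8 -0.14 0 0;0.8 -0.13 0 0;0.8 -0.14 0 0"

```text
time: 11.45
eef_pos: [0.5099, 0.0614, 0.0017]
tcp_rot: [3.142, -0.001, 2.977]
contact_force: [-0.7, 0.4, 0.3]
opening: 0.497
gripper_force: 0.5
```

Call:
arm_command --deltas "0.6 -0.1 0 0;0.6 -0.1 0 0;0.5 -0.08 0 0;0.3 -0.05 0 0;0 0 0 0"

```text
time: 11.95
eef_pos: [0.53, 0.0581, 0.0019]
tcp_rot: [3.141, 0.0, 2.977]
contact_force: [-0.1, 0.7, 0.3]
opening: 0.5
gripper_force: 0.0
```

Run:
```python
from meas import *
snap("top","pics/top4.png");edges("top");lms("top","caul");read_camera("side");lms("side","caul")
```

```text
top caul 0.68 centre [0.3228 0.1283] size [0.0401 0.0942] ang 65.07 corners [[0.2720000147819519, 0.12999999523162842], [0.3569999933242798, 0.09000000357627869], [0.37400001287460327, 0.12700000405311584], [0.289000004529953, 0.16599999368190765]]
top caul 0.63 centre [ 0.3389 -0.0363] size [0.142  0.0984] ang 43.62 corners [[0.2540000081062317, -0.05000000074505806], [0.32100000977516174, -0.12099999934434891], [0.42399999499320984, -0.023000000044703484], [0.35600000619888306, 0.04800000041723251]]
top caul 0.62 centre [0.6151 0.0425] size [0.0955 0.126 ] ang 82.45 corners [[0.5460000038146973, 0.003000000026077032], [0.6710000038146973, -0.013000000268220901], [0.6840000152587891, 0.0820000022649765], [0.5590000152587891, 0.09799999743700027]]
top caul [([0.6078, 0.0408, 0.001], 0.95), ([0.3451, -0.0362, -0.0003], 0.78), ([0.342, 0.1809, 0.0022], 0.55)]
side caul [([0.3396, -0.0408, -0.0035], 0.96), ([0.3449, 0.1774, 0.002], 0.91), ([0.6056, 0.0431, -0.0001], 0.79)]
```

Call:
arm_command --deltas "0.6 -0.1 0 0;0.8 -0.13 0 0;0.8 -0.13 0 0;0.8 -0.14 0 0;0.8 -0.13 0 0"

```text
time: 12.7
eef_pos: [0.5681, 0.0517, 0.0017]
tcp_rot: [3.142, -0.001, 2.977]
contact_force: [-0.9, 0.1, 0.7]
opening: 0.501
gripper_force: 0.6
```

Call:
arm_command --deltas "0.7 -0.12 0 0;0.7 -0.11 0 0;0.5 -0.08 0 0;0.3 -0.05 0 0;0 0 0 0"

```text
time: 13.2
eef_pos: [0.59, 0.0481, 0.0019]
tcp_rot: [3.141, 0.0, 2.977]
contact_force: [0.6, 0.3, -0.3]
opening: 0.5
gripper_force: 0.0
```

Run:
```python
from meas import *
read_camera("top");lms("top","caul");im=snap("side","pics/s5.png");lms("side","caul")
im=cv2.imread("pics/s5.png")[140:230,220:340]; cv2.imwrite("pics/s5c.png",cv2.resize(im,None,fx=6,fy=6,interpolation=cv2.INTER_CUBIC))
```

```text
top caul [([0.3443, 0.1783, -0.0008], 0.76), ([0.6718, 0.0323, -0.0008], 0.74), ([0.3393, -0.0376, -0.0002], 0.57)]
side caul [([0.342, -0.0425, -0.0015], 0.94), ([0.3441, 0.1769, 0.0009], 0.84), ([0.6668, 0.0366, 0.0006], 0.8), ([0.6397, -0.1438, -0.0003], 0.34)]
```

View pics/s5c.png

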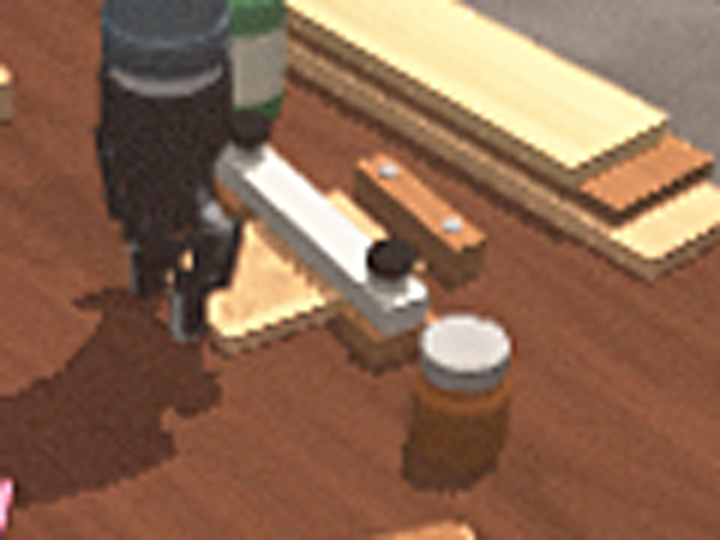

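The caul is under the bar, square between the posts, with about 15 mm left to the stop at crop (420,215). I'll go the rest of the way slowly.

Call:
arm_command --deltas "0.4 -0.06 0 0;0.4 -0.07 0 0;0.3 -0.05 0 0;0.2 -0.03 0 0;0 0 0 0"

```text
time: 13.9
eef_pos: [0.6028, 0.0461, 0.0018]
tcp_rot: [3.142, -0.0, 2.977]
contact_force: [-0.0, 0.5, -0.1]
opening: 0.501
gripper_force: 0.0
```

Call:
arm_command --deltas "0.15 -0.02 0 0;0.15 -0.03 0 0;0 0 0 0"

```text
time: 14.2
eef_pos: [0.6054, 0.0456, 0.0018]
tcp_rot: [3.141, -0.001, 2.977]
contact_force: [-0.4, 0.7, 0.2]
opening: 0.501
gripper_force: 0.3
```

Call:
arm_command --deltas "0.15 -0.02 0 0;0.1 -0.02 0 0;0 0 0 0"

```text
time: 14.5
eef_pos: [0.6059, 0.0456, 0.0015]
tcp_rot: [3.141, -0.005, 2.977]
contact_force: [-4.3, 0.5, 4.7]
opening: 0.499
gripper_force: 2.6
```

Call:
arm_command --deltas "0.15 -0.02 0 0;0 0 0 0;0 0 0 0"

```text
time: 14.8
eef_pos: [0.6059, 0.0456, 0.0011]
tcp_rot: [3.141, -0.008, 2.977]
contact_force: [-6.9, 2.3, 5.6]
opening: 0.5
gripper_force: 3.7
```

```bash
python3 -c "
from h import *
o=get_obs();print(o['wrist_torque'],o['contact_force'],o['tcp_rot'])"
```

```text
[0.14713265 1.49901574 0.02363517] [-6.88250816  2.26607293  5.58267268] [ 3.14101087 -0.00848777  2.97685348]
```

The hand has stopped advancing and the force is rising, so the caul is against the stop. Backing off to check.

Call:
arm_command --deltas "-0.4 0.06 0 0;-0.8 0.13 0 0;-1.5 0.25 0 0;-3 0.5 2 0;-4 0.6 3 0"

```text
time: 15.3
eef_pos: [0.5127, 0.0602, 0.0514]
tcp_rot: [-3.14, 0.001, 2.977]
contact_force: [0.9, 0.4, 2.3]
opening: 0.496
gripper_force: 0.0
```

Call:
arm_command --deltas "-4 1 4 0;-4 3 4 0;0 5 4 0;0 5 4 0;0 5 0 0"

```text
time: 15.8
eef_pos: [0.4501, 0.2226, 0.1852]
tcp_rot: [3.13, 0.005, 2.973]
contact_force: [0.9, -0.1, -0.1]
opening: 0.501
gripper_force: 0.0
```

Call:
arm_command --deltas "0 5 0 0;0 5 0 0;0 5 0 0;0 0 0 0;0 0 0 0"

```text
time: 16.3
eef_pos: [0.4462, 0.3726, 0.1799]
tcp_rot: [3.141, 0.0, 2.981]
contact_force: [-0.2, -0.9, -0.0]
opening: 0.498
gripper_force: 0.0
```

Run:
```python
from meas import *
snap("top","pics/top6.png");edges("top");lms("top","caul","jig","jig_stop","jar","glue","sander","offcut")
a=cv2.imread("pics/top6.png")[115:215,205:305];read_camera("side");lms("side","caul")
b=snap("side","pics/s6.png")[145:215,240:330,::-1]
k=cv2.INTER_CUBIC;cv2.imwrite("pics/fin.png",np.hstack([cv2.resize(a,(400,400),interpolation=k),cv2.resize(b,(400,400),interpolation=k)]))
print(get_obs()["eef_pos"],get_obs()["contact_force"])
```

```text
top caul 0.94 centre [0.3423 0.1733] size [0.1398 0.0967] ang 66.82 corners [[0.27000001072883606, 0.12800000607967377], [0.35899999737739563, 0.09000000357627869], [0.414000004529953, 0.21899999678134918], [0.32499998807907104, 0.25699999928474426]]
top caul 0.69 centre [ 0.3376 -0.0387] size [0.1375 0.094 ] ang 45.29 corners [[0.25600001215934753, -0.05400000140070915], [0.3230000138282776, -0.12099999934434891], [0.4189999997615814, -0.023000000044703484], [0.3529999852180481, 0.0430000014603138]]
top caul 0.63 centre [0.6438 0.0394] size [0.0979 0.0653] ang 79.37 corners [[0.6029999852180481, -0.003000000026077032], [0.6669999957084656, -0.014999999664723873], [0.6850000023841858, 0.08100000023841858], [0.6209999918937683, 0.09300000220537186]]
top caul 0.37 centre [0.6886 0.0331] size [0.2021 0.0523] ang 79.48 corners [[0.6439999938011169, -0.061000000685453415], [0.6959999799728394, -0.07100000232458115], [0.7329999804496765, 0.12800000607967377], [0.6809999942779541, 0.13699999451637268]]
top caul [([0.6861, 0.027, 0.0005], 0.9), ([0.3423, -0.0375, 0.0005], 0.82), ([0.3449, 0.1753, 0.0007], 0.74)]
top jig [([0.6921, 0.0307, 0.0022], 0.65)]
top jig_stop [([0.7529, 0.0138, 0.0058], 0.89)]
top jar [([0.6411, -0.1419, 0.0003], 0.77)]
top glue [([0.7802, 0.2003, 0.0], 0.88)]
top sander [([0.5162, -0.2183, 0.0036], 0.96), ([0.5172, -0.3296, 0.0002], 0.24)]
top offcut [([0.6186, 0.3218, -0.0001], 0.82)]
side caul [([0.342, -0.0405, 0.0005], 0.94), ([0.3463, 0.1752, 0.0005], 0.84), ([0.683, 0.0353, 0.0007], 0.64)]
[0.44643406 0.3705748  0.18016712] [-0.04821108 -0.79447169  0.19223691]
```

View pics/fin.png

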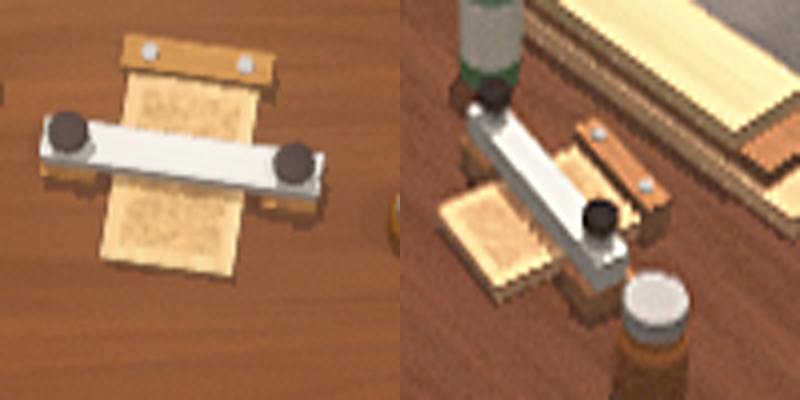

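The far end is flush and square against the stop. The wrist moment about z was about zero at 7 N, so contact was even. The bystanders I measured are in place and the hand is clear.

```bash
python3 -c "
from rig import *
print(ctrl.close_job())"
```

```text
the job is handed in; nothing more can be done
None
```

I pushed the cork-faced caul flat under the bar until its far end sat square against the stop block, left the hand clear, and handed the job in at about 16.5 s; no verdict came back.

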